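# Pack a guitar's kit tray and pin its cover on

## Task

Pack the plywood kit tray for the next guitar: lay the black ebony bridge blank, the cream bone nut and the red-brown mahogany heel block flat in the tray, each in the pocket routed to its size. Then lower the loose plywood cover over the tray's two dowel pins until it lies flat on both rails, and let go. The brown rosewood bridge blank, the black nut and the pale spruce block belong to other jobs: leave them lying where they are.

Things in the scene. Friction and masses are not known exactly. Their poses are not given: they have to be found in the camera images.
- tray: Fixed plywood tray, 260 (x) x 136 (y) mm, board top at z 13; origin: centre of underside. Pockets 5 mm deep (blue felt at z 8), centre (x, y), size, mm: bridge (0, -32) 206 x 44; nut (-50, 31) 71 x 26; heel block (50, 31) 91 x 46; parts lie along tray x, 8 mm play all round. End rails 24 mm wide, top z 34; at (118, 0) and (-118, 0) a 10 mm steel pin, tapered tip, top z 51.
- cover: Loose plywood plate 260 (x) x 136 (y) x 6 mm, 0.2 kg, first flat on the bench; origin: centre of underside, x along length, z up. Two 13 mm through holes at (118, 0) and (-118, 0) mm for the tray's pins; batten handle on its middle, 100 mm along x, 18 mm wide in y, top 34 mm above the underside. Fits either way round; seated, its origin is 34 mm above the tray's.
- ebony_bridge: Black ebony bridge blank, a flat bar 28 (x) x 190 (y) x 10 mm (z), 60 g; origin at the centre of its underside, y along its length, z up. Belongs in the tray.
- bone_nut: Cream-white bone nut blank, a small bar 10 (x) x 55 (y) x 9 mm (z), 12 g; origin at the centre of its underside, y along its length, z up. Belongs in the tray.
- heel_block: Red-brown mahogany heel block, 30 (x) x 75 (y) x 22 mm (z), 90 g; origin at the centre of its underside, y along its length, z up. Belongs in the tray.
- rosewood_bridge: Brown rosewood bridge blank, the same shape as the black ebony one, 28 (x) x 190 (y) x 10 mm (z); origin at the centre of its underside, y along its length, z up. Does not belong in the tray.
- black_nut: Black nut blank, the same shape as the cream bone one, 10 (x) x 55 (y) x 9 mm (z); origin at the centre of its underside, y along its length, z up. Does not belong in the tray.
- spruce_block: Pale yellowish spruce block, shorter and wider than the heel block, 45 (x) x 60 (y) x 20 mm (z); origin at the centre of its underside, y along its length, z up. Does not belong in the tray.

How it is judged:
By the outcome, as a careful person would: the job done as asked, in the order asked, and still so for the second after the job is handed in, with the robot touching nothing.
It also fails if it takes over 99 s, if anything falls off the work surface, if the arm or the gripper's body presses on something with over 40 N, if the wrist force passes 120 N, or if a joint passes its speed limit or range.

## Robot

A 6-joint arm with a two-finger parallel gripper is mounted at the origin on a cart in front of the work surface, level with it; the furniture and walls round the work are solid. World frame = base frame: x ahead of the robot, y to its left, z up, the work surface at z = 0. Lengths are in m, angles in rad, forces in N, time in s.
With the tool pointing down it reaches from about 0.425 to 0.95 m from the base axis. Payload 3.5 kg.
Tool frame: the origin (TCP) lies midway between the tips of the shut fingers; the grasp point (between the pads) lies 19 mm behind it; z points along the fingers, y is the line along which they close (so a half turn about z gives the same grasp; the last joint's range is limited). The gripper opens to 85 mm and grips with 20 to 120 N. Pads are 22 mm wide; open, the fingers measure 114 mm over their backs; the gripper's body (76 mm by 85 mm) begins 54 mm behind the grasp point. The pads swing forward as they close: fully open they stand 13 mm farther back than shut.
Start: joints at [-1.435, 0.286, 1.577, -0, 1.279, -0.15], TCP at [0.19, -0.648, 0.231] pointing down, gripper open.
Joint ranges: [-2.77, 2.77], [-0.9, 2.22], [0.21, 2.48], [-1.53, 4.67], [0.24, 2.81], [-2.84, 2.84]. Speed limits (rad/s): [2.79, 2.79, 3.14, 3.14, 3.14, 3.14].

## Interface

Orientations are given as a unit quaternion [x, y, z, w].
In Python, from plant import ctrl gives the robot as it stands.
- The arm moves only by the tool send_rows, never from a script. Its argument "series" is a list that holds one entry, the list of rows, each a list of 7 numbers: the shift along the tool's x, y, z in cm, then the turn, a rotation vector about the tool's x, y, z in rad, then the opening, from -1 (shut) to 1 (fully open). In form: [[[x, y, z, rx, ry, rz, jaw], ...]]. A call has 1 to 10 rows; each row shifts and turns the commanded pose from where the row before left it, along the tool's axes as they then stand; what a row does not reach is not made up. A row lasts 1/8 s, in which the tool goes at most 62.5 mm and 10.7 degrees, less where a joint would pass 70% of its speed; a pose out of reach is approached as far as the arm can. A call is refused whole if a number of a shift passes 6.25 or a number of a turn 0.188, either way. A call with a gripper value outside its range is refused whole. The fingers move at their own pace and stop on an object; "force" is the grip in N (left out, the last holds). Time passes only in rows, so rows that do not move let the fingers close. It gives the time, the measured TCP pose, the force, the opening and the grip force at its end, in the units of the state.
- ctrl.get_state(): the state, without advancing time (a new reading comes with each control period).
- ctrl.read_camera(name): name is "side" or "top"; returns a dict with "img" (480x640x3 uint8, red, green, blue), "fx", "fy", "cx", "cy" (pixels), "R" (3x3) and "t" (3): a world point X has camera coordinates R X + t. Camera axes: x right, y down, z forward; pixel columns grow to the right and rows downward; lengths in m; the calibration is good to about 2 mm. A picture is of the moment at which its call begins. There is no depth.
- ctrl.sign_off(): hands the job in; it is judged then, once.
The state is a dict: "time": time; "qpos": joint angles; "dq": joint speeds; "joint_efforts": joint torques, N m; "eef_pos": TCP position; "tcp_rot": TCP orientation; "contact_force": force on the tool from outside, world axes, zero at the start; "wrist_torque": the same for the moment, N m; "opening": opening from 0.0 (shut) to 1.0 (fully open); "finger_force": force on a finger pad.
Only numpy, scipy, OpenCV 4.12 (cv2) and the standard library are available. Lean on these libraries where they do the work, as an engineer would, in place of code of your own. Each camera call takes 0.05 s, during which the arm holds its last target. There are 200 camera calls.

## Working session

There is one attempt and no reset: what is moved stays moved. The work goes in short steps, Python scripts to look and compute and a tool call to move; the robot and the scene stay as the last step left them, time stands still between calls to the robot, and variables do not carry over. Pictures are saved under pics/ and viewed, at most 14 in all, crops included, and the job is handed in when it is done.

Besides the shell and the picture viewer there is one more tool, called as name(argument=value, ...) on one line, values as JSON. send_rows: Moves the arm, as the interface text tells. Its arguments: {"type":"object","properties":{"series":{"type":"array"},"force":{"type":"number"}},"required":["series"]}

```bash
mkdir -p pics; ls; python3 - <<'E'
from plant import ctrl
import cv2,numpy as np
s=ctrl.get_state();print(s)
for n in("top","side"):
    c=ctrl.read_camera(n);cv2.imwrite(f"pics/{n}0.png",c["img"][:,:,::-1])
    R=np.array(c["R"]);print(n,c["fx"],c["fy"],c["cx"],c["cy"],R.round(3).tolist(),(-R.T@c["t"]).round(3))
E
```

```text
pics
{'time': 0.0, 'qpos': array([-1.43497290e+00,  2.87172065e-01,  1.57820877e+00, -2.04490443e-05,
        1.27854813e+00, -1.49958976e-01]), 'dq': array([-0.00090869, -0.00022333, -0.00036159, -0.00089468, -0.00028202,
       -0.00091928]), 'joint_efforts': array([ 2.15266400e-04, -4.05976760e+01, -2.92624140e+01, -1.31689303e-04,
        5.82674460e-03,  3.88209529e-06]), 'eef_pos': array([ 0.19024807, -0.64694822,  0.22992569]), 'tcp_rot': array([ 9.89807314e-01,  1.42408273e-01, -1.53108882e-06, -1.16819817e-03]), 'contact_force': array([-0.63579913,  0.31701997,  0.42595505]), 'wrist_torque': array([0.01321568, 0.06442941, 0.01550559]), 'finger_force': 0.0, 'opening': 1.0005551575620946}
top 586.592752569334 586.592752569334 326.5804140047723 239.24573315088927 [[0.023, -0.999, -0.031], [-0.991, -0.018, -0.134], [0.133, 0.033, -0.991]] [ 0.466 -0.015  0.925]
side 449.25584640615523 449.25584640615523 315.7311447082462 238.27080741861815 [[0.998, -0.06, 0.003], [-0.034, -0.608, -0.793], [0.049, 0.791, -0.609]] [ 0.537 -0.703  0.606]
```

View pics/top0.png

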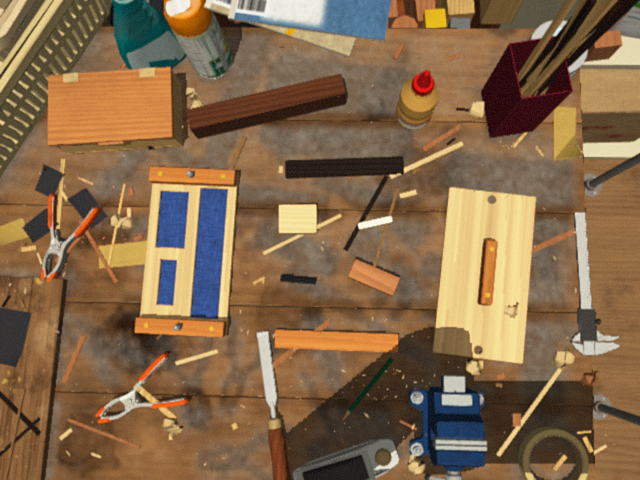

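View pics/side0.png

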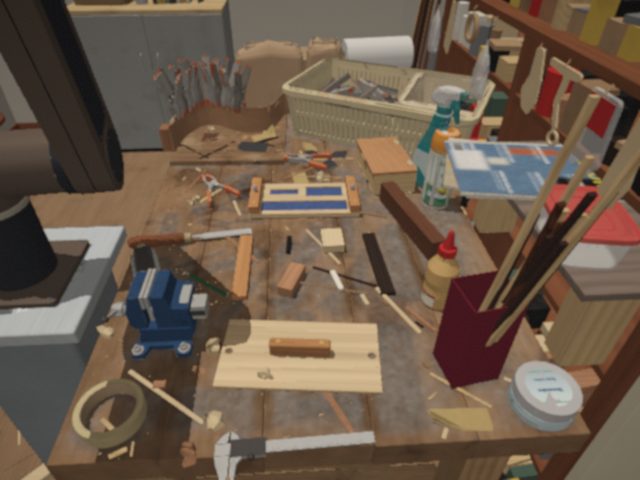

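The top view shows the tray at (190,250), with its heel pocket at upper left and its bridge pocket on the right. The cover is at (487,275), ebony (345,167), bone nut (375,223), heel block (374,277), rosewood (337,341), black nut (298,279) and spruce (297,218). In the side view, ebony is at (378,263), bone nut (336,280), heel (291,279), cover (300,355) and tray (304,197).

```bash
cat > h.py <<'E'
from plant import ctrl
import cv2,numpy as np
def cam(n): return ctrl.read_camera(n)
def ray(c,p):
    R=np.array(c["R"]);o=-R.T@np.array(c["t"])
    d=R.T@np.array([(p[0]-c["cx"])/c["fx"],(p[1]-c["cy"])/c["fy"],1]);return o,d/np.linalg.norm(d)
def onz(c,p,z):
    o,d=ray(c,p);return (o+d*(z-o[2])/d[2])
def tri(c1,p1,c2,p2):
    (o1,d1),(o2,d2)=ray(c1,p1),ray(c2,p2)
    A=np.stack([d1,-d2],1);s=np.linalg.lstsq(A,o2-o1,rcond=None)[0]
    a,b=o1+s[0]*d1,o2+s[1]*d2;return (a+b)/2,np.linalg.norm(a-b)
def blob(c,roi,lo,hi):
    x0,y0,x1,y1=roi;k=4
    im=cv2.resize(c["img"][y0:y1,x0:x1],None,fx=k,fy=k,interpolation=cv2.INTER_CUBIC)
    m=cv2.inRange(cv2.cvtColor(im,cv2.COLOR_RGB2HSV),np.array(lo),np.array(hi))
    m=cv2.morphologyEx(m,cv2.MORPH_OPEN,np.ones((9,9)))
    ct=max(cv2.findContours(m,0,1)[0],key=cv2.contourArea)
    return ((ct[:,0]+.5)/k-.5+[x0,y0]).astype(np.float32)
def rect(c,ct,z):
    w=np.array([onz(c,p,z)[:2] for p in ct],np.float32)*1000
    (x,y),(a,b),an=cv2.minAreaRect(w)
    if a<b: a,b,an=b,a,an+90
    return np.round([x,y,a,b,(an+90)%180-90],1)   # long axis angle from world x, deg
def cen(ct):
    m=cv2.moments(ct);return np.array([m["m10"],m["m01"]])/m["m00"]
E
python3 - <<'E'
from h import *
t,s=cam("top"),cam("side")
blue=([100,120,40],[125,255,255]);blk=([0,0,0],[180,255,50]);wh=([0,0,170],[180,70,255]);mah=([0,80,90],[14,255,255]);ply=([12,40,130],[35,255,255])
L={"ebony":((275,150,412,185),(358,228,400,296),blk,.010),
"nut":((352,212,397,234),(326,268,348,294),wh,.009),
"heel":((344,256,402,296),(272,258,310,300),mah,.022),
"Pbridge":((190,183,230,320),(262,198,352,216),blue,.008),
"Pnut":((150,255,182,308),(268,183,302,196),blue,.008),
"Pheel":((150,186,192,252),(300,182,346,197),blue,.008),
"cover":((425,180,545,368),(205,315,390,395),ply,.006)}
for k,(a,b,(lo,hi),z) in L.items():
    ca=blob(t,a,lo,hi);cb=blob(s,b,lo,hi)
    P,e=tri(t,cen(ca),s,cen(cb))
    print(k,"rect",rect(t,ca,z),"side",rect(s,cb,z),"tri",(P*1000).round(1),round(e*1000,1))
# crops
def crop(c,x0,y0,x1,y1,w,h): return cv2.resize(c["img"][y0:y1,x0:x1],(w,h),interpolation=cv2.INTER_CUBIC)
im=np.hstack([crop(t,130,160,245,340,383,600),crop(t,430,180,545,360,383,600)])
cv2.imwrite("pics/c1.png",im[:,:,::-1])
im=np.vstack([crop(s,235,170,375,225,760,299),crop(s,210,315,390,395,760,300)])
cv2.imwrite("pics/c2.png",im[:,:,::-1])
E
```

```text
ebony rect [706.1  -9.2 187.   28.2 -87. ] side [ 715.9 -104.5   13.     8.    -3.3] tri [738.1  -8.7 -86.8] 13.0
nut rect [617.6 -59.5  55.5  11.7 -75.9] side [617.3 -58.7  57.9  11.9 -76.3] tri [617.5 -59.4   8.8] 0.2
heel rect [527.6 -56.1  80.2  38.7  68. ] side [516.5 -66.8 118.2  66.4  62.9] tri [526.2 -58.2  15.8] 7.4Traceback (most recent call last):
  File "<stdin>", line 12, in <module>
  File "h.py", line 18, in blob
    ct=max(cv2.findContours(m,0,1)[0],key=cv2.contourArea)
ValueError: max() iterable argument is empty
```

```bash
sed -i 's/np.ones((9,9))/np.ones((5,5))/' h.py; python3 - <<'E'
from h import *
t,s=cam("top"),cam("side")
def crop(c,x0,y0,x1,y1,w,h): return cv2.resize(c["img"][y0:y1,x0:x1],(w,h),interpolation=cv2.INTER_CUBIC)
im=np.hstack([crop(t,130,160,245,340,383,600),crop(t,430,180,545,360,383,600)])
cv2.imwrite("pics/c1.png",im[:,:,::-1])
im=np.vstack([crop(s,235,170,375,225,760,299),crop(s,210,315,390,395,760,300)])
cv2.imwrite("pics/c2.png",im[:,:,::-1])
for c,p in((t,(210,250)),(t,(167,280)),(s,(305,207)),(s,(285,191)),(s,(325,191)),(s,(378,263)),(s,(293,275)),(t,(374,275)),(t,(345,167)),(s,(287,287))):
    print(p,cv2.cvtColor(c["img"][p[1]:p[1]+1,p[0]:p[0]+1],cv2.COLOR_RGB2HSV)[0,0])
E
```

```text
(210, 250) [109 158 147]
(167, 280) [112 161 141]
(305, 207) [110 113 131]
(285, 191) [113  96 127]
(325, 191) [111 111 133]
(378, 263) [12 82 53]
(293, 275) [ 13 114 183]
(374, 275) [ 13 151 223]
(345, 167) [11 93 44]
(287, 287) [ 13 117 177]
```

View pics/c1.png

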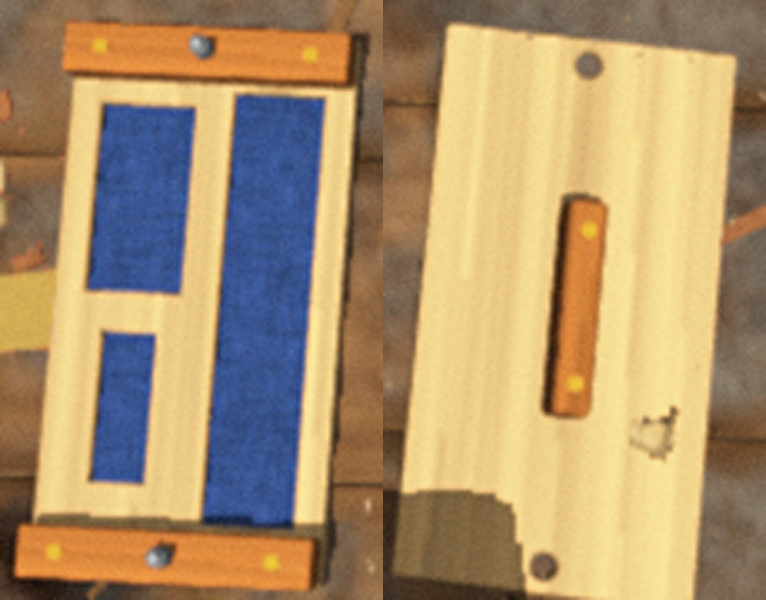

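View pics/c2.png

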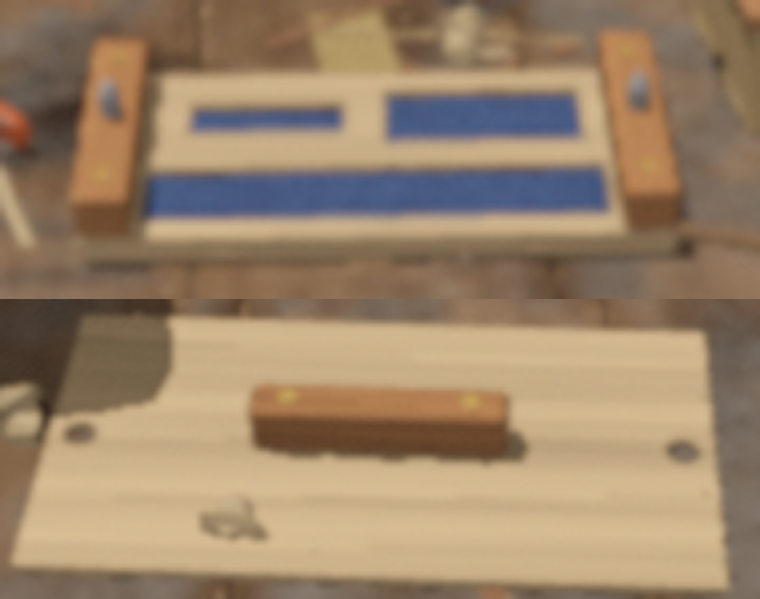

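The crops show pins, in top px, at (190.4,172.9) and (177.4,327.0), with cover holes at (491.8,199.5) and (478,350.3). In the side view the pins are at (254.7,185.4) and (352.3,184.2), and the holes at (228.7,350.7) and (371.9,355.8). The brass dots are usable on the rails and the handle.

```bash
python3 - <<'E'
from h import *
t,s=cam("top"),cam("side")
T=lambda x,y:(130+x/3.333-.35,160+y/3.333-.35)
C=lambda x,y:(430+(x-383)/3.333-.35,180+y/3.333-.35)
S=lambda x,y:(235+x/5.43-.4,170+y/5.43-.4)
D=lambda x,y:(210+x/4.22-.4,315+(y-299)/3.75-.4)
for n,a,b in [("pin+",T(201,43),S(637,77)),("pin-",T(158,556),S(107,84)),("d+L",T(99,46),S(627,50)),("d+R",T(310,55),S(650,164)),("d-L",T(53,552),S(118,57)),("d-R",T(270,563),S(102,174)),
 ("hole+",C(589,65),D(683,452)),("hole-",C(543,567),D(79,433)),("h+",C(589,230),D(470,402)),("h-",C(575,384),D(288,397))]:
    P,e=tri(t,a,s,b);print(n,(P*1000).round(1),round(e*1000,1))
bl=([100,80,40],[125,255,255])
for n,a,b,(lo,hi),z in [("ebony",(275,150,412,185),(360,230,398,295),([0,0,0],[180,255,70]),.01),
("nut",(352,212,397,234),(326,268,348,294),([0,0,170],[180,70,255]),.009),
("heel",(344,256,402,296),(272,258,310,300),([0,90,165],[16,255,255]),.022),
("Pb",(190,183,230,325),(258,198,352,214),bl,.008),("Pn",(150,255,182,308),(266,186,302,198),bl,.008),("Ph",(150,186,192,252),(300,184,346,198),bl,.008)]:
    ca,cb=blob(t,a,lo,hi),blob(s,b,lo,hi);P,e=tri(t,cen(ca),s,cen(cb))
    print(n,rect(t,ca,z),rect(s,cb,z),"tri",(P*1000).round(1),round(e*1000,1))
for n,a,(lo,hi),z in [("rose",(268,322,405,358),([5,140,140],[18,255,255]),.01),("bnut",(275,270,322,288),([0,0,0],[180,255,60]),.009),("spruce",(272,198,322,238),([18,40,180],[35,255,255]),.02)]:
    print(n,rect(t,blob(t,a,lo,hi),z))
E
```

```text
pin+ [682.2 227.2  51.5] 1.1
pin- [448.  233.8  51.6] 0.7
d+L [684.7 280.3  34.4] 0.4
d+R [681.9 179.7  36. ] 0.6
d-L [448.7 287.1  34.2] 0.1
d-R [446.2 187.3  34.5] 0.3
hole+ [ 657.8 -243.3    6.5] 0.4
hole- [ 422.9 -219.1    5.9] 0.1
h+ [ 575.4 -235.    35.6] 0.4
h- [ 505.9 -227.8   35. ] 0.4
ebony [697.9  -9.8 189.   45.7 -86.9] [704.6 -14.  192.9  28.8 -86.6] tri [709.  -10.3  -1.5] 0.6
nut [617.6 -59.6  55.6  11.8 -75.6] [617.4 -58.9  58.3  11.9 -76.3] tri [617.5 -59.5   8.8] 0.2
heel [530.6 -57.8  75.1  30.3  68.1] [529.6 -57.3  73.2  27.6  69.2] tri [529.6 -57.8  21.6] 1.0
Pb [565.  202.2 204.4  41.8  -1.7] [564.3 206.5 200.5  26.6  -1.6] tri [563.4 201.4  11.2] 1.3
Pn [516.7 266.8  68.8  23.4  -1.8] [516.3 271.3  61.3   7.3  -1.4] tri [516.5 265.8  11.3] 0.6
Ph [617.1 263.9  88.6  43.5  -1.5] [616.9 268.6  83.4  27.7  -3.2] tri [616.3 262.8  11.5] 0.1
rose [435.7  -1.6 191.1  51.6 -85.8]
bnut [526.2  59.   55.   11.9  86.3]
spruce [619.7  58.5  68.   45.3 -89. ]
```

```bash
cat >> h.py <<'E'
def need(x,y,z,psi):
    """print shift (cm, tool axes at the wanted yaw) and turn about tool z to reach x,y,z mm, psi deg (mod 180)"""
    from scipy.spatial.transform import Rotation as Ro
    s=ctrl.get_state();p=s["eef_pos"]*1000;M=Ro.from_quat(s["tcp_rot"]).as_matrix()
    yaw=np.degrees(np.arctan2(M[1,0],M[0,0]));d=(psi-yaw+90)%180-90
    e=np.array([x,y,z])-p
    W=lambda a:np.round(np.array([np.cos(a)*e[0]+np.sin(a)*e[1],np.sin(a)*e[0]-np.cos(a)*e[1],-e[2]])/10,2)
    print("t",round(s["time"],2),"pos",p.round(1),"yaw",round(yaw,1),"tiltz",M[:,2].round(4),"q",s["qpos"].round(2),"open",round(s["opening"],3),"F",s["contact_force"].round(1),"ff",s["finger_force"])
    print("shift now-axes",W(np.radians(yaw)),"after-turn-axes",W(np.radians(psi)),"rz",round(-np.radians(d),3))
E
python3 - <<'E'
from h import *
t,s=cam("top"),cam("side")
for v in(45,50,55,60):
    ca,cb=blob(t,(275,150,412,185),[0,0,0],[180,255,v]),blob(s,(360,230,398,295),[0,0,0],[180,255,v+12]);P,e=tri(t,cen(ca),s,cen(cb))
    print(v,rect(t,ca,.01),rect(s,cb,.01),(P*1000).round(1),e)
E
```

```text
45 [706.   -9.  186.6  27.5 -87.1] [704.8 -15.2 190.4  26.3 -86.4] [710.1  -6.3  -5.8] 0.0006610664395013149
50 [705.9  -9.1 187.2  28.3 -87. ] [704.8 -14.8 191.3  27.3 -86.6] [709.6  -9.   -3. ] 0.0002906558315244735
55 [706.   -9.2 187.9  28.6 -86.9] [704.7 -14.4 192.1  28.2 -86.6] [709.6  -9.   -2.8] 0.0002844737003850257
60 [706.   -9.3 188.3  29.2 -87. ] [704.6 -14.  192.9  29.  -86.6] [709.5  -9.   -2.5] 0.00027841117621019834
```

send_rows(series=[[[4.5, -3.1, 0, 0, 0, 0, 0.2], [4.5, -3.1, 0, 0, 0, 0, 0.2], [4.5, -3.1, 0, 0, 0, 0, 0.2], [4.5, -3.1, 0, 0, 0, 0, 0.2], [4.5, -3.1, 0, 0, 0, 0, 0.2], [4.5, -3.1, 0, 0, 0, 0, 0.2], [4.5, -3.1, 0, 0, 0, 0, 0.2], [4.5, -3.1, 0, 0, 0, 0, 0.2], [4.5, -3.1, 0, 0, 0, 0, 0.2], [4.5, -3.1, 0, 0, 0, 0, 0.2]]], force=40)

```text
time: 1.75
eef_pos: [0.5357, -0.2218, 0.2317]
tcp_rot: [0.99, 0.142, 0.0, 0.0]
contact_force: [0.3, -1.1, 0.6]
opening: 0.597
finger_force: 0.0
```

send_rows(series=[[[4.5, -3.1, 0, 0, 0, 0, 0.2], [4.5, -3.1, 0, 0, 0, 0, 0.2], [4.5, -3.1, 0, 0, 0, 0, 0.2], [4.5, -3.1, 0, 0, 0, 0, 0.2], [4.5, -3.1, 0, 0, 0, 0, 0.2]]])

```text
time: 2.38
eef_pos: [0.7079, -0.0097, 0.2315]
tcp_rot: [0.99, 0.142, 0.0, 0.0]
contact_force: [0.8, -1.0, -0.1]
opening: 0.597
finger_force: 0.0
```

send_rows(series=[[[0, 0, 1, 0, 0, -0.167, 0.2], [0, 0, 2, 0, 0, -0.167, 0.2], [0, 0, 2, 0, 0, -0.167, 0.2], [0, 0, 2, 0, 0, -0.167, 0.2], [0, 0, 2, 0, 0, -0.167, 0.2], [0, 0, 2, 0, 0, -0.167, 0.2], [0, 0, 2, 0, 0, -0.167, 0.2], [0, 0, 1, 0, 0, -0.167, 0.2], [0, 0, 0, 0, 0, 0, 0.2], [0, 0, 0, 0, 0, 0, 0.2]]])

```text
time: 3.62
eef_pos: [0.7073, -0.0112, 0.0921]
tcp_rot: [0.69, 0.724, 0.0, 0.0]
contact_force: [0.1, -0.0, 0.1]
opening: 0.601
finger_force: 0.0
```

```bash
python3 -c "
from h import *
need(706,-9.5,5.5,-87)
c=cam('side');cv2.imwrite('pics/s1.png',c['img'][150:420,150:550,::-1].repeat(2,0).repeat(2,1)[:540])"
```

```text
t 3.62 pos [707.3 -11.2  92.1] yaw 92.8 tiltz [ 1.1e-03 -2.0e-04 -1.0e+00] q [-0.16  0.48  1.58  0.    1.07 -0.21] open 0.601 F [ 0.1 -0.   0.1] ff 0.0
shift now-axes [ 0.18 -0.12  8.66] after-turn-axes [-0.18  0.12  8.66] rz -0.004
```

View pics/s1.png

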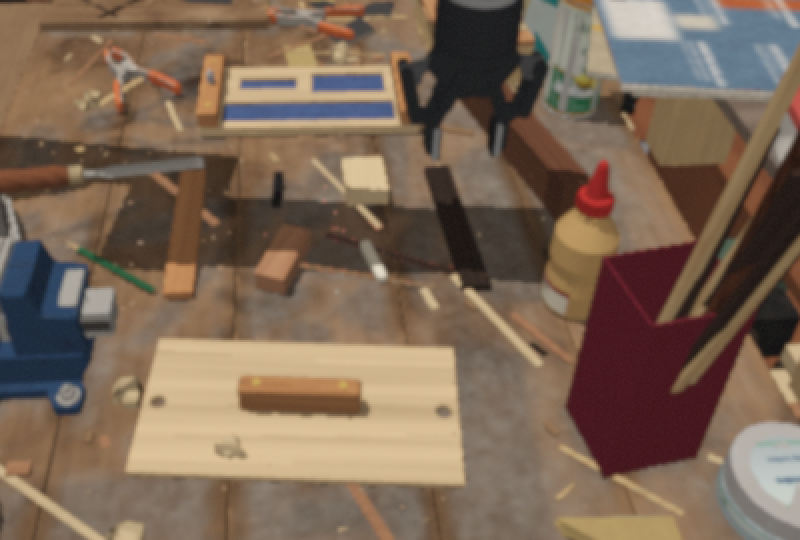

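Fingers straddle the ebony bar at (455,225), with clear space around. Next: lower and grip.

send_rows(series=[[[0.18, -0.12, 2.6, 0, 0, 0, 0.2], [0, 0, 3, 0, 0, 0, 0.2], [0, 0, 2, 0, 0, 0, 0.2], [0, 0, 1, 0, 0, 0, 0.2], [0, 0, 0, 0, 0, 0, 0.2], [0, 0, 0, 0, 0, 0, -0.6], [0, 0, 0, 0, 0, 0, -0.6], [0, 0, 0, 0, 0, 0, -0.6], [0, 0, 0, 0, 0, 0, -0.6], [0, 0, 0, 0, 0, 0, -0.6]]])

```text
time: 4.92
eef_pos: [0.7069, -0.0096, 0.0071]
tcp_rot: [0.689, 0.725, 0.001, 0.001]
contact_force: [0.3, -0.4, 6.5]
opening: 0.304
finger_force: 40.1
```

```bash
python3 -c "
from h import *
need(706,-9.5,5.5,-87)"
```

```text
t 4.92 pos [706.9  -9.6   7.1] yaw 92.9 tiltz [ 3.e-03 -4.e-04 -1.e+00] q [-0.16  0.59  1.61  0.    0.94 -0.21] open 0.304 F [ 0.3 -0.4  6.5] ff 40.090352296829224
shift now-axes [ 0.02 -0.09  0.16] after-turn-axes [-0.02  0.09  0.16] rz -0.001
```

send_rows(series=[[[0, 0, -0.5, 0, 0, 0, -0.6], [0, 0, -2, 0, 0, 0, -0.6], [0, 0, -3, 0, 0, 0, -0.6], [0, 0, -3, 0, 0, 0, -0.6], [0, 0, -2, 0, 0, 0, -0.6], [0, 0, 0, 0, 0, 0, -0.6], [0, 0, 0, 0, 0, 0, -0.6]]])

```text
time: 5.8
eef_pos: [0.7047, -0.0093, 0.109]
tcp_rot: [0.689, 0.725, -0.001, -0.001]
contact_force: [0.1, -0.1, -0.4]
opening: 0.306
finger_force: 39.4
```

```bash
python3 -c "
from h import *
need(564.5,201.5,130,178.3)
a=cam('side');b=cam('top')
im=np.hstack([cv2.resize(a['img'][150:320,300:460],(400,425)),cv2.resize(b['img'][100:270,265:425],(400,425))]);cv2.imwrite('pics/s2.png',im[:,:,::-1])"
```

```text
t 5.8 pos [704.7  -9.3 109. ] yaw 92.9 tiltz [-2.2e-03  4.0e-04 -1.0e+00] q [-0.16  0.46  1.58  0.    1.1  -0.21] open 0.306 F [ 0.1 -0.1 -0.4] ff 39.40934658050537
shift now-axes [ 21.77 -12.92  -2.1 ] after-turn-axes [14.63 20.65 -2.1 ] rz -1.49
```

View pics/s2.png

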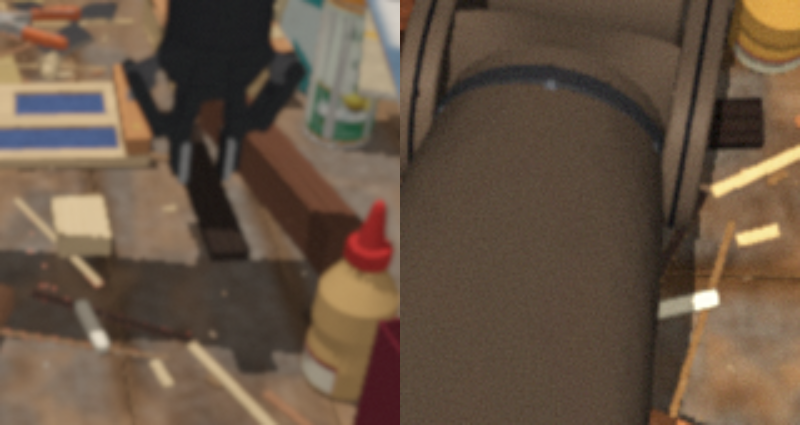

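The bar hangs level between the fingers (side crop, (215,210)). I'll carry it to the tray.

send_rows(series=[[[2.2, -1.3, 0, 0, 0, 0, -0.6], [4.35, -2.58, 0, 0, 0, 0, -0.6], [4.35, -2.58, 0, 0, 0, 0, -0.6], [4.35, -2.58, 0, 0, 0, 0, -0.6], [4.35, -2.58, 0, 0, 0, 0, -0.6], [2.2, -1.3, 0, 0, 0, 0, -0.6]]])

```text
time: 6.65
eef_pos: [0.5628, 0.2035, 0.1087]
tcp_rot: [0.688, 0.726, -0.001, -0.001]
contact_force: [1.3, -0.7, -1.3]
opening: 0.305
finger_force: 39.4
```

send_rows(series=[[[0, 0, 0, 0, 0, -0.165, -0.6], [0, 0, 0, 0, 0, -0.165, -0.6], [0, 0, 0, 0, 0, -0.165, -0.6], [0, 0, 0, 0, 0, -0.165, -0.6], [0, 0, 0, 0, 0, -0.165, -0.6], [0, 0, 0, 0, 0, -0.165, -0.6], [0, 0, 0, 0, 0, -0.165, -0.6], [0, 0, 0, 0, 0, -0.165, -0.6], [0, 0, 0, 0, 0, -0.17, -0.6], [0, 0, 0, 0, 0, 0, -0.6]]])

```text
time: 7.9
eef_pos: [0.5647, 0.2016, 0.1091]
tcp_rot: [0.016, 1.0, -0.0, -0.001]
contact_force: [0.1, 0.4, -0.2]
opening: 0.305
finger_force: 39.4
```

```bash
python3 -c "
from h import *
need(564.5,201.5,40,178.3)"
```

```text
t 7.9 pos [564.7 201.6 109.1] yaw 178.2 tiltz [-2.1e-03 -4.0e-04 -1.0e+00] q [ 0.17  0.25  1.86  0.    1.04 -1.37] open 0.305 F [ 0.1  0.4 -0.2] ff 39.44375395774841
shift now-axes [ 0.02 -0.01  6.91] after-turn-axes [ 0.02 -0.01  6.91] rz -0.002
```

send_rows(series=[[[0, 0, 2, 0, 0, 0, -0.6], [0, 0, 2.5, 0, 0, 0, -0.6], [0, 0, 2, 0, 0, 0, -0.6], [0, 0, 1.5, 0, 0, 0, -0.6], [0, 0, 0.8, 0, 0, 0, -0.6], [0, 0, 0.4, 0, 0, 0, -0.6], [0, 0, 0, 0, 0, 0, -0.6]]])

```text
time: 8.78
eef_pos: [0.5657, 0.2018, 0.0186]
tcp_rot: [0.015, 1.0, 0.0, 0.0]
contact_force: [0.5, 0.6, 0.2]
opening: 0.302
finger_force: 39.4
```

```bash
python3 -c "
from h import *
need(564.5,201.5,16,178.3)
a=cam('side');b=cam('top')
im=np.vstack([cv2.resize(a['img'][165:235,230:380],(750,350)),cv2.resize(b['img'][200:250,130:245],(750,250))]);cv2.imwrite('pics/s3.png',im[:,:,::-1])"
```

```text
t 8.78 pos [565.7 201.8  18.6] yaw 178.3 tiltz [ 6.e-04  1.e-04 -1.e+00] q [ 0.17  0.38  1.88  0.    0.87 -1.37] open 0.302 F [0.5 0.6 0.2] ff 39.44609999656677
shift now-axes [ 0.12 -0.03  0.26] after-turn-axes [ 0.12 -0.03  0.26] rz -0.0
```

View pics/s3.png

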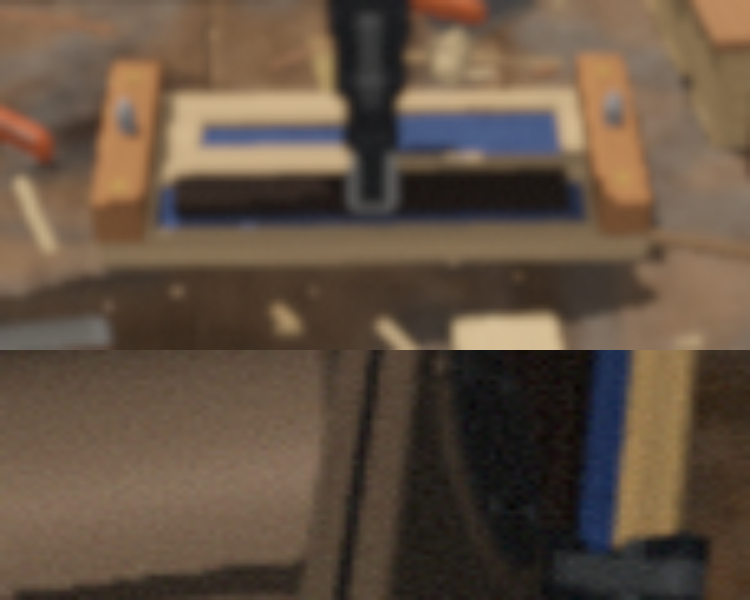

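The bar sits centred over its pocket, side px (370,190). Next: lower 2 mm, release, lift and go to the nut.

send_rows(series=[[[0, 0, 0.25, 0, 0, 0, -0.6], [0, 0, 0, 0, 0, 0, -0.6], [0, 0, 0, 0, 0, 0, -0.1], [0, 0, 0, 0, 0, 0, -0.1], [0, 0, 0, 0, 0, 0, -0.1], [0, 0, -1, 0, 0, 0, -0.1], [0, 0, -3, 0, 0, 0, -0.1], [0, 0, -4, 0, 0, 0, -0.1], [0, 0, -2, 0, 0, 0, -0.1]]])

```text
time: 10.0
eef_pos: [0.5669, 0.202, 0.1192]
tcp_rot: [0.015, 1.0, 0.0, 0.002]
contact_force: [0.3, -0.6, 0.9]
opening: 0.452
finger_force: 0.0
```

send_rows(series=[[[-1, -4.32, 0, 0, 0, 0, -0.1], [-1, -4.32, 0, 0, 0, 0, -0.1], [-1, -4.32, 0, 0, 0, 0, -0.1], [-1, -4.32, 0, 0, 0, 0, -0.1], [-1, -4.32, 0, 0, 0, 0, -0.1], [-1, -4.32, 0, 0, 0, 0, -0.1]]])

```text
time: 10.75
eef_pos: [0.6175, -0.0606, 0.1156]
tcp_rot: [0.015, 1.0, 0.0, -0.0]
contact_force: [-0.4, -0.7, 1.4]
opening: 0.447
finger_force: 0.0
```

send_rows(series=[[[0, 0, 0, 0, 0, 0.162, -0.3], [0, 0, 0, 0, 0, 0.162, -0.3], [0, 0, 0, 0, 0, 0.162, -0.3], [0, 0, 1, 0, 0, 0.162, -0.3], [0, 0, 1, 0, 0, 0.162, -0.3], [0, 0, 1, 0, 0, 0.162, -0.3], [0, 0, 1, 0, 0, 0.162, -0.3], [0, 0, 1, 0, 0, 0.162, -0.3], [0, 0, 0, 0, 0, 0, -0.3], [0, 0, 0, 0, 0, 0, -0.3]]])

```text
time: 12.0
eef_pos: [0.6178, -0.0592, 0.0661]
tcp_rot: [0.614, 0.789, 0.0, 0.0]
contact_force: [-1.0, -0.4, -0.4]
opening: 0.35
finger_force: 0.0
```

```bash
python3 -c "
from h import *
need(617.5,-59.5,5.5,104)
a=cam('side');b=cam('top')
lo,hi=[0,0,0],[180,255,60]
im=np.hstack([cv2.resize(a['img'][150:310,240:400],(400,400)),cv2.resize(b['img'][160:340,130:245],(256,400))]);cv2.imwrite('pics/s4.png',im[:,:,::-1])"
```

```text
t 12.0 pos [617.8 -59.2  66.1] yaw 104.2 tiltz [ 2.e-04 -1.e-04 -1.e+00] q [-0.26  0.35  1.82 -0.    0.97 -0.51] open 0.35 F [-1.  -0.4 -0.4] ff 0.0
shift now-axes [-0.02 -0.04  6.06] after-turn-axes [-0.02 -0.04  6.06] rz 0.003
```

View pics/s4.png

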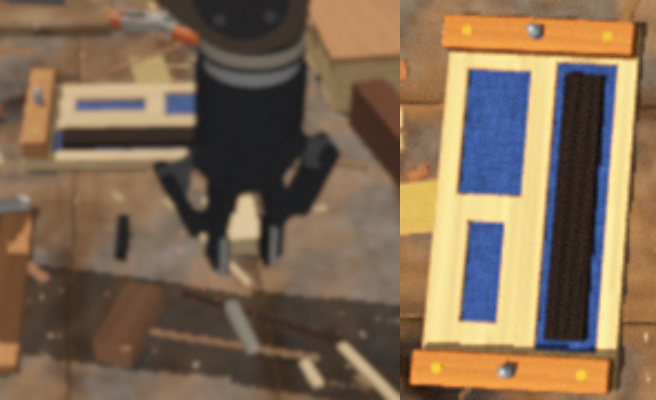

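The bridge blank lies inside its pocket with blue felt all round. The fingers are above the nut. Next: lower, grip and lift.

send_rows(series=[[[0, 0, 2, 0, 0, 0, -0.3], [0, 0, 2, 0, 0, 0, -0.3], [0, 0, 1.4, 0, 0, 0, -0.3], [0, 0, 0.7, 0, 0, 0, -0.3], [0, 0, 0, 0, 0, 0, -0.3], [0, 0, 0, 0, 0, 0, -0.9], [0, 0, 0, 0, 0, 0, -0.9], [0, 0, 0, 0, 0, 0, -0.9], [0, 0, 0, 0, 0, 0, -0.9]]])

```text
time: 13.22
eef_pos: [0.6183, -0.0593, 0.0057]
tcp_rot: [0.615, 0.788, 0.0, 0.001]
contact_force: [-0.6, -1.0, 3.1]
opening: 0.099
finger_force: 39.4
```

send_rows(series=[[[0, 0, -0.5, 0, 0, 0, -0.9], [0, 0, -2, 0, 0, 0, -0.9], [0, 0, -3, 0, 0, 0, -0.9], [0, 0, -3, 0, 0, 0, -0.9], [0, 0, -2, 0, 0, 0, -0.9], [0, 0, 0, 0, 0, 0, -0.9], [0, 0, 0, 0, 0, 0, -0.9]]])

```text
time: 14.1
eef_pos: [0.6169, -0.059, 0.1088]
tcp_rot: [0.615, 0.788, -0.0, -0.001]
contact_force: [-0.3, 0.5, -0.9]
opening: 0.094
finger_force: 39.0
```

```bash
python3 -c "
from h import *
need(516.6,266.2,110,178.3)"
```

```text
t 14.1 pos [616.9 -59.  108.8] yaw 104.0 tiltz [-1.8e-03  5.0e-04 -1.0e+00] q [-0.26  0.29  1.81 -0.    1.04 -0.5 ] open 0.094 F [-0.3  0.5 -0.9] ff 39.03865098953247
shift now-axes [33.98 -1.84 -0.12] after-turn-axes [10.99 32.2  -0.12] rz -1.296
```

send_rows(series=[[[4.85, -0.26, 0, 0, 0, 0, -0.9], [4.85, -0.26, 0, 0, 0, 0, -0.9], [4.85, -0.26, 0, 0, 0, 0, -0.9], [4.85, -0.26, 0, 0, 0, 0, -0.9], [4.85, -0.26, 0, 0, 0, 0, -0.9], [4.85, -0.26, 0, 0, 0, 0, -0.9], [4.85, -0.26, 0, 0, 0, 0, -0.9]]])

```text
time: 14.98
eef_pos: [0.5159, 0.2668, 0.1079]
tcp_rot: [0.615, 0.788, -0.001, -0.001]
contact_force: [0.3, -0.3, 0.3]
opening: 0.091
finger_force: 39.0
```

send_rows(series=[[[0, 0, 0, 0, 0, -0.162, -0.9], [0, 0, 0, 0, 0, -0.162, -0.9], [0, 0, 1, 0, 0, -0.162, -0.9], [0, 0, 1, 0, 0, -0.162, -0.9], [0, 0, 1, 0, 0, -0.162, -0.9], [0, 0, 1, 0, 0, -0.162, -0.9], [0, 0, 1, 0, 0, -0.162, -0.9], [0, 0, 1, 0, 0, -0.162, -0.9], [0, 0, 0, 0, 0, 0, -0.9], [0, 0, 0, 0, 0, 0, -0.9]]])

```text
time: 16.23
eef_pos: [0.5172, 0.2656, 0.0492]
tcp_rot: [0.016, 1.0, -0.0, -0.001]
contact_force: [-0.3, -0.6, -0.1]
opening: 0.095
finger_force: 39.0
```

```bash
python3 -c "
from h import *
need(516.6,266.2,15,178.3)
a=cam('side');b=cam('top')
im=np.vstack([cv2.resize(a['img'][150:230,230:380],(750,400))]);cv2.imwrite('pics/s5.png',im[:,:,::-1])"
```

```text
t 16.23 pos [517.2 265.6  49.2] yaw 178.2 tiltz [-1.3e-03 -4.0e-04 -1.0e+00] q [ 0.3   0.3   1.92  0.    0.92 -1.24] open 0.095 F [-0.3 -0.6 -0.1] ff 39.04645800590515
shift now-axes [0.07 0.05 3.42] after-turn-axes [0.07 0.05 3.42] rz -0.002
```

View pics/s5.png

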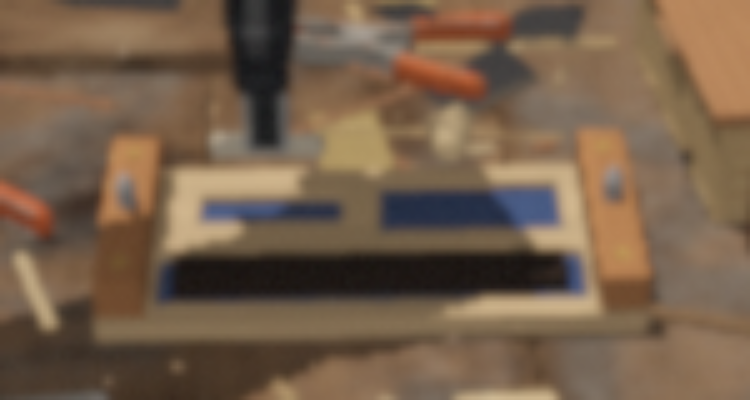

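The nut hangs level over its pocket, side px (267,145). Next: lower, release and go to the heel block.

send_rows(series=[[[0.05, 0.05, 1.5, 0, 0, 0, -0.9], [0, 0, 1.2, 0, 0, 0, -0.9], [0, 0, 0.7, 0, 0, 0, -0.9], [0, 0, 0, 0, 0, 0, -0.9], [0, 0, 0, 0, 0, 0, -0.5], [0, 0, 0, 0, 0, 0, -0.5], [0, 0, 0, 0, 0, 0, -0.5], [0, 0, -1, 0, 0, 0, -0.5], [0, 0, -4, 0, 0, 0, -0.2], [0, 0, -4, 0, 0, 0, -0.2]]])

```text
time: 17.58
eef_pos: [0.517, 0.2662, 0.1072]
tcp_rot: [0.015, 1.0, -0.0, -0.0]
contact_force: [0.4, -0.5, 0.0]
opening: 0.405
finger_force: 0.0
```

send_rows(series=[[[-0.32, -4.62, 0, 0, 0, 0, 0.2], [-0.32, -4.62, 0, 0, 0, 0, 0.2], [-0.32, -4.62, 0, 0, 0, 0, 0.2], [-0.32, -4.62, 0, 0, 0, 0, 0.2], [-0.32, -4.62, 0, 0, 0, 0, 0.2], [-0.32, -4.62, 0, 0, 0, 0, 0.2], [-0.32, -4.62, 0, 0, 0, 0, 0.2]]])

```text
time: 18.45
eef_pos: [0.5302, -0.0592, 0.1069]
tcp_rot: [0.015, 1.0, -0.0, 0.001]
contact_force: [0.7, 0.1, 0.2]
opening: 0.601
finger_force: 0.0
```

send_rows(series=[[[0, 0, 0, 0, 0, 0.174, 0.2], [0, 0, 0, 0, 0, 0.174, 0.2], [0, 0, 0, 0, 0, 0.174, 0.2], [0, 0, 0, 0, 0, 0.174, 0.2], [0, 0, 0, 0, 0, 0.174, 0.2], [0, 0, 0, 0, 0, 0.174, 0.2], [0, 0, 0, 0, 0, 0.174, 0.2], [0, 0, 1, 0, 0, 0.174, 0.2], [0, 0, 1, 0, 0, 0.174, 0.2], [0, 0, 1, 0, 0, 0.174, 0.2]]])

```text
time: 19.7
eef_pos: [0.5303, -0.0577, 0.0765]
tcp_rot: [0.776, 0.631, 0.0, 0.001]
contact_force: [-0.0, -0.3, 0.5]
opening: 0.601
finger_force: 0.0
```

send_rows(series=[[[0, 0, 0.5, 0, 0, 0.174, 0.2], [0, 0, 0, 0, 0, 0, 0.2], [0, 0, 0, 0, 0, 0, 0.2]]])

```text
time: 20.08
eef_pos: [0.5303, -0.0577, 0.0715]
tcp_rot: [0.825, 0.565, 0.0, 0.0]
contact_force: [0.5, 0.1, 0.1]
opening: 0.602
finger_force: 0.0
```

```bash
python3 -c "
from h import *
need(529.6,-57.6,7,68.5)
a=cam('side');b=cam('top')
im=np.hstack([cv2.resize(a['img'][150:310,230:390],(400,400)),cv2.resize(b['img'][160:340,130:245],(256,400))]);cv2.imwrite('pics/s6.png',im[:,:,::-1])"
```

```text
t 20.07 pos [530.3 -57.7  71.5] yaw 68.8 tiltz [ 1.e-03 -3.e-04 -1.e+00] q [-0.3   0.17  2.04  0.    0.93  0.07] open 0.602 F [0.5 0.1 0.1] ff 0.0
shift now-axes [-0.02 -0.07  6.45] after-turn-axes [-0.02 -0.07  6.45] rz 0.005
```

View pics/s6.png

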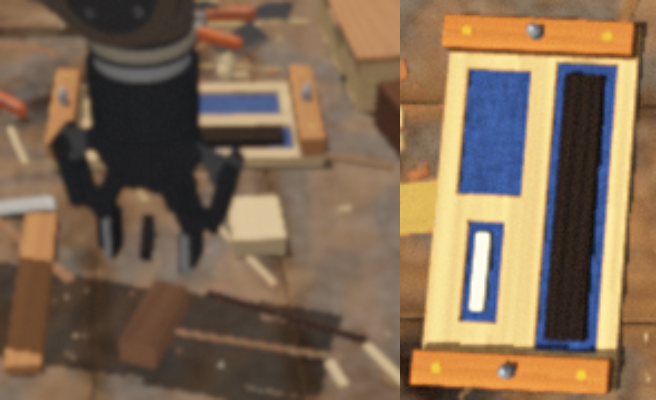

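The nut lies in its pocket. The fingers are above the heel block. Next: lower, grip and lift.

send_rows(series=[[[0, 0, 2, 0, 0, 0, 0.2], [0, -0.07, 2, 0, 0, 0, 0.2], [0, 0, 1.5, 0, 0, 0, 0.2], [0, 0, 0.8, 0, 0, 0, 0.2], [0, 0, 0, 0, 0, 0, 0.2], [0, 0, 0, 0, 0, 0, -0.6], [0, 0, 0, 0, 0, 0, -0.6], [0, 0, 0, 0, 0, 0, -0.6], [0, 0, 0, 0, 0, 0, -0.6], [0, 0, 0, 0, 0, 0, -0.6]]])

```text
time: 21.42
eef_pos: [0.5302, -0.0576, 0.0088]
tcp_rot: [0.826, 0.564, 0.001, 0.001]
contact_force: [0.1, 1.0, 5.7]
opening: 0.336
finger_force: 40.7
```

send_rows(series=[[[0, 0, -0.5, 0, 0, 0, -0.6], [0, 0, -2, 0, 0, 0, -0.6], [0, 0, -3, 0, 0, 0, -0.6], [0, 0, -3, 0, 0, 0, -0.6], [0, 0, -2, 0, 0, 0, -0.6], [0, 0, 0, 0, 0, 0, -0.6], [0, 0, 0, 0, 0, 0, -0.6]]])

```text
time: 22.3
eef_pos: [0.5282, -0.0571, 0.1113]
tcp_rot: [0.826, 0.564, -0.001, -0.001]
contact_force: [0.3, -0.8, -2.6]
opening: 0.337
finger_force: 39.9
```

```bash
python3 -c "
from h import *
need(616.8,263.3,110,-1.7)"
```

```text
t 22.3 pos [528.2 -57.1 111.3] yaw 68.6 tiltz [-2.6e-03  8.0e-04 -1.0e+00] q [-0.3   0.11  2.02 -0.    1.02  0.07] open 0.337 F [ 0.3 -0.8 -2.6] ff 39.94609773159027
shift now-axes [33.06 -3.42  0.13] after-turn-axes [  7.91 -32.28   0.13] rz 1.227
```

send_rows(series=[[[4.72, -0.49, 0, 0, 0, 0, -0.6], [4.72, -0.49, 0, 0, 0, 0, -0.6], [4.72, -0.49, 0, 0, 0, 0, -0.6], [4.72, -0.49, 0, 0, 0, 0, -0.6], [4.72, -0.49, 0, 0, 0, 0, -0.6], [4.72, -0.49, 0, 0, 0, 0, -0.6], [4.72, -0.49, 0, 0, 0, 0, -0.6]]])

```text
time: 23.18
eef_pos: [0.6168, 0.264, 0.1102]
tcp_rot: [0.826, 0.564, -0.002, -0.001]
contact_force: [0.9, -0.1, -0.1]
opening: 0.341
finger_force: 39.9
```

send_rows(series=[[[0, 0, 0, 0, 0, 0.153, -0.6], [0, 0, 0, 0, 0, 0.153, -0.6], [0, 0, 0, 0, 0, 0.153, -0.6], [0, 0, 1, 0, 0, 0.153, -0.6], [0, 0, 1, 0, 0, 0.153, -0.6], [0, 0, 1, 0, 0, 0.153, -0.6], [0, 0, 1, 0, 0, 0.153, -0.6], [0, 0, 1, 0, 0, 0.153, -0.6], [0, 0, 0, 0, 0, 0, -0.6], [0, 0, 0, 0, 0, 0, -0.6]]])

```text
time: 24.42
eef_pos: [0.6173, 0.2627, 0.0619]
tcp_rot: [1.0, -0.012, -0.001, 0.0]
contact_force: [-0.6, -0.3, -0.6]
opening: 0.342
finger_force: 39.9
```

```bash
python3 -c "
from h import *
need(616.8,263.3,17.3,-1.7)
a=cam('side')
im=cv2.resize(a['img'][140:230,230:380],(750,450));cv2.imwrite('pics/s7.png',im[:,:,::-1])"
```

```text
t 24.43 pos [617.3 262.7  61.9] yaw -1.4 tiltz [-1.4e-03 -4.0e-04 -1.0e+00] q [0.25 0.45 1.69 0.   1.   1.85] open 0.342 F [-0.6 -0.3 -0.6] ff 39.88902747631073
shift now-axes [-0.05 -0.06  4.46] after-turn-axes [-0.05 -0.06  4.46] rz 0.006
```

View pics/s7.png

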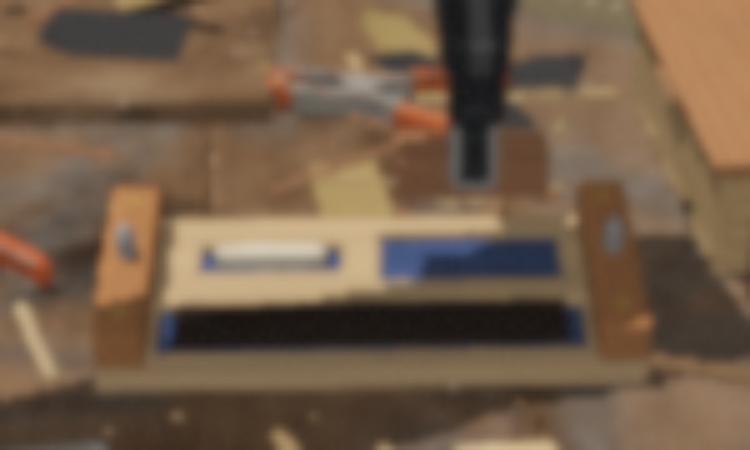

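The heel block hangs level over its pocket, side px (470,160). Next: lower, release and go to the cover handle.

send_rows(series=[[[0, 0, 1.5, 0, 0, 0, -0.6], [-0.05, -0.05, 1.5, 0, 0, 0, -0.6], [0, 0, 1, 0, 0, 0, -0.6], [0, 0, 0.4, 0, 0, 0, -0.6], [0, 0, 0, 0, 0, 0, -0.6], [0, 0, 0, 0, 0, 0, 0], [0, 0, 0, 0, 0, 0, 0], [0, 0, 0, 0, 0, 0, 0], [0, 0, -1.5, 0, 0, 0, 0], [0, 0, -4, 0, 0, 0, 0]]])

```text
time: 25.72
eef_pos: [0.6155, 0.2628, 0.0726]
tcp_rot: [1.0, -0.013, -0.002, 0.001]
contact_force: [1.0, 0.4, -0.3]
opening: 0.501
finger_force: 0.0
```

send_rows(series=[[[0, 0, -3, 0, 0, 0, 0], [0, 0, -3, 0, 0, 0, 0], [-0.65, 4.96, 0, 0, 0, 0, 0], [-0.65, 4.96, 0, 0, 0, 0, 0], [-0.65, 4.96, 0, 0, 0, 0, 0], [-0.65, 4.96, 0, 0, 0, 0, 0], [-0.65, 4.96, 0, 0, 0, 0, 0], [-0.65, 4.96, 0, 0, 0, 0, 0], [-0.65, 4.96, 0, 0, 0, 0, 0], [-0.65, 4.96, 0, 0, 0, 0, 0]]])

```text
time: 26.98
eef_pos: [0.5549, -0.1337, 0.1354]
tcp_rot: [1.0, -0.013, 0.001, 0.0]
contact_force: [0.2, -0.2, 0.2]
opening: 0.498
finger_force: 0.0
```

send_rows(series=[[[-0.65, 4.96, 0, 0, 0, 0.08, 0], [-0.65, 4.96, 0, 0, 0, 0, 0], [0, 0, 0, 0, 0, 0, 0], [0, 0, 0, 0, 0, 0, 0]]])

```text
time: 27.48
eef_pos: [0.5355, -0.2299, 0.1346]
tcp_rot: [0.999, -0.053, 0.0, -0.0]
contact_force: [0.4, 0.7, 0.7]
opening: 0.499
finger_force: 0.0
```

```bash
python3 -c "
from h import *
need(540.4,-231.3,11,-5.9)
a=cam('side');b=cam('top')
im=np.hstack([cv2.resize(a['img'][240:400,210:380],(425,400)),cv2.resize(b['img'][160:340,130:245],(256,400))]);cv2.imwrite('pics/s8.png',im[:,:,::-1])"
```

```text
t 27.48 pos [ 535.5 -229.9  134.6] yaw -6.1 tiltz [ 8.e-04 -0.e+00 -1.e+00] q [-0.58  0.18  1.89  0.    1.07  1.1 ] open 0.499 F [0.4 0.7 0.7] ff 0.0
shift now-axes [ 0.5   0.09 12.36] after-turn-axes [ 0.5   0.09 12.36] rz -0.004
```

View pics/s8.png

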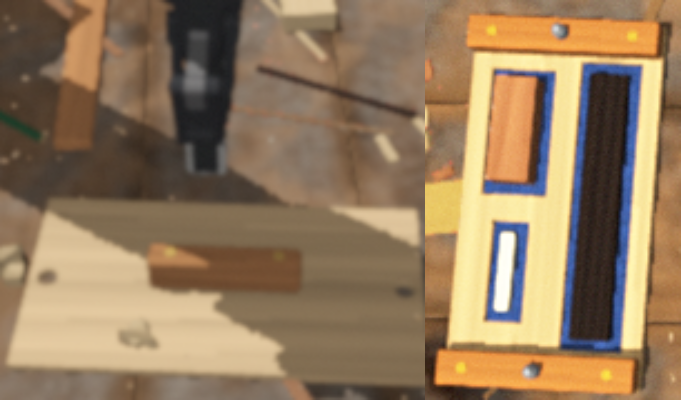

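All three parts lie in their pockets. The gripper is above the handle. Next: lower and grip the handle.

send_rows(series=[[[0.5, 0.09, 2, 0, 0, 0, 0], [0, 0, 3, 0, 0, 0, 0], [0, 0, 3, 0, 0, 0, 0], [0, 0, 2.4, 0, 0, 0, 0], [0, 0, 1.3, 0, 0, 0, 0], [0, 0, 0.5, 0, 0, 0, 0], [0, 0, 0, 0, 0, 0, 0], [0, 0, 0, 0, 0, 0, -0.8], [0, 0, 0, 0, 0, 0, -0.8], [0, 0, 0, 0, 0, 0, -0.8]]], force=80)

```text
time: 28.82
eef_pos: [0.5412, -0.2321, 0.0132]
tcp_rot: [0.999, -0.053, 0.001, 0.001]
contact_force: [0.1, 0.2, 4.7]
opening: 0.19
finger_force: 80.0
```

send_rows(series=[[[0, 0, 0, 0, 0, 0, -0.9], [0, 0, 0, 0, 0, 0, -0.9]]], force=80)

```text
time: 29.08
eef_pos: [0.5411, -0.2321, 0.0132]
tcp_rot: [0.999, -0.053, 0.001, 0.001]
contact_force: [-0.5, 0.4, 5.6]
opening: 0.193
finger_force: 80.2
```

```bash
python3 -c "
from h import *
need(540.4,-231.3,11,-5.9)"
```

```text
t 29.07 pos [ 541.1 -232.1   13.2] yaw -6.1 tiltz [ 0.002  -0.0013 -1.    ] q [-0.58  0.37  1.91 -0.    0.85  1.1 ] open 0.193 F [-0.5  0.4  5.6] ff 80.19100785255432
shift now-axes [-0.08 -0.07  0.22] after-turn-axes [-0.08 -0.07  0.22] rz -0.003
```

send_rows(series=[[[0, 0, -0.5, 0, 0, 0, -0.9], [0, 0, -1.5, 0, 0, 0, -0.9], [0, 0, -3, 0, 0, 0, -0.9], [0, 0, -3, 0, 0, 0, -0.9], [0, 0, -3, 0, 0, 0, -0.9], [0, 0, -1.5, 0, 0, 0, -0.9], [0, 0, 0, 0, 0, 0, -0.9], [0, 0, 0, 0, 0, 0, -0.9]]])

```text
time: 30.08
eef_pos: [0.5393, -0.2309, 0.1353]
tcp_rot: [0.999, -0.053, -0.001, -0.001]
contact_force: [-0.2, -0.3, -2.7]
opening: 0.188
finger_force: 79.1
```

```bash
python3 -c "
from h import *
need(566.4,232.8,130,-1.9)
a=cam('side')
im=cv2.resize(a['img'][200:420,180:420],(654,600));cv2.imwrite('pics/s9.png',im[:,:,::-1])"
```

```text
t 30.07 pos [ 539.3 -230.9  135.3] yaw -6.1 tiltz [-0.0023  0.0015 -1.    ] q [-0.58  0.19  1.87  0.    1.08  1.1 ] open 0.188 F [-0.2 -0.3 -2.7] ff 79.08544778823853
shift now-axes [ -2.23 -46.39   0.53] after-turn-axes [  1.17 -46.43   0.53] rz -0.073
```

View pics/s9.png

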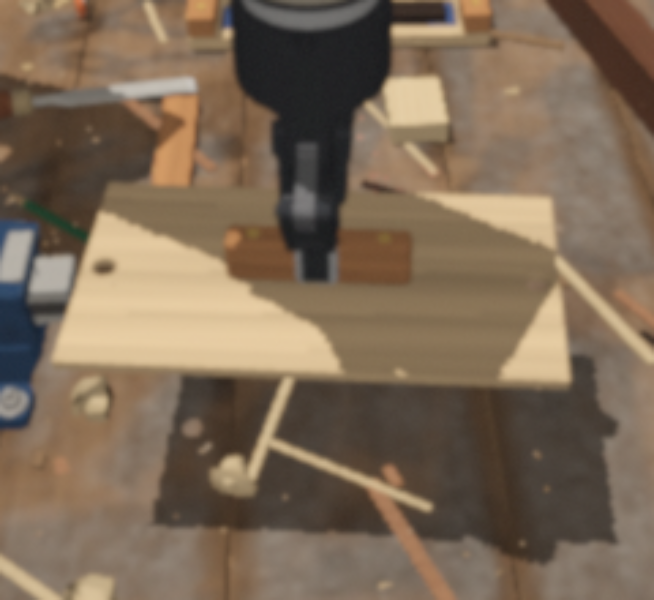

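The cover hangs level in the gripper (side crop: hole at (103,266), front edge at row 370–383). I'll carry it over the tray.

send_rows(series=[[[-0.13, -2.6, 0, 0, 0, 0, -0.9], [-0.25, -5.15, 0, 0, 0, 0, -0.9], [-0.25, -5.15, 0, 0, 0, 0, -0.9], [-0.25, -5.15, 0, 0, 0, 0, -0.9], [-0.25, -5.15, 0, 0, 0, 0, -0.9], [-0.25, -5.15, 0, 0, 0, 0, -0.9], [-0.25, -5.15, 0, 0, 0, 0, -0.9], [-0.25, -5.15, 0, 0, 0, 0, -0.9], [-0.25, -5.15, 0, 0, 0, 0, -0.9], [-0.1, -2.6, 0, 0, 0, 0, -0.9]]])

```text
time: 31.38
eef_pos: [0.5661, 0.2347, 0.1351]
tcp_rot: [0.999, -0.052, -0.001, 0.0]
contact_force: [-0.5, 0.3, -2.1]
opening: 0.189
finger_force: 79.1
```

send_rows(series=[[[0, 0, 1, 0, 0, -0.073, -0.9], [0, 0, 2, 0, 0, 0, -0.9], [0, 0, 1.5, 0, 0, 0, -0.9], [0, 0, 0.5, 0, 0, 0, -0.9], [0, 0, 0, 0, 0, 0, -0.9], [0, 0, 0, 0, 0, 0, -0.9]]])

```text
time: 32.12
eef_pos: [0.5679, 0.2322, 0.0876]
tcp_rot: [1.0, -0.017, 0.001, -0.0]
contact_force: [-0.1, -0.4, -2.2]
opening: 0.191
finger_force: 79.1
```

```bash
python3 - <<'E'
from h import *
need(566.4,232.8,70,-1.9)
t,s=cam("top"),cam("side")
p=ctrl.get_state()["eef_pos"]*1000
z=(p[2]-13.2+6)/1000   # cover top
for n,c in(("top",t),("side",s)):
    R=np.array(c["R"])
    for sg in(1,-1):
        for nm,zz,off in (("hole",z,0),):
            a=np.radians(-1.7);X=np.array([p[0]/1000-.0007+sg*.118*np.cos(a),p[1]/1000+.0009+sg*.118*np.sin(a),zz])
            q=R@X+c["t"];u=np.array([c["cx"]+c["fx"]*q[0]/q[2],c["cy"]+c["fy"]*q[1]/q[2]])
            print(n,sg,"expected px",u.round(1))
im=np.hstack([cv2.resize(t["img"][145:355,120:250],(371,600)),cv2.resize(s["img"][110:230,225:385],(429,322))[:, :] if 0 else cv2.copyMakeBorder(cv2.resize(s["img"][110:230,225:385],(429,322)),0,278,0,0,0)])
cv2.imwrite("pics/s10.png",im[:,:,::-1])
E
```

```text
t 32.12 pos [567.9 232.2  87.6] yaw -1.9 tiltz [ 1.5e-03  4.0e-04 -1.0e+00] q [0.22 0.31 1.83 0.   1.   1.83] open 0.191 F [-0.1 -0.4 -2.2] ff 79.10702705383301
shift now-axes [-0.16 -0.05  1.76] after-turn-axes [-0.16 -0.05  1.76] rz -0.001
top 1 expected px [183.2 166.1]
top -1 expected px [169.3 326. ]
side 1 expected px [353.9 172.5]
side -1 expected px [254.1 173.7]
```

View pics/s10.png

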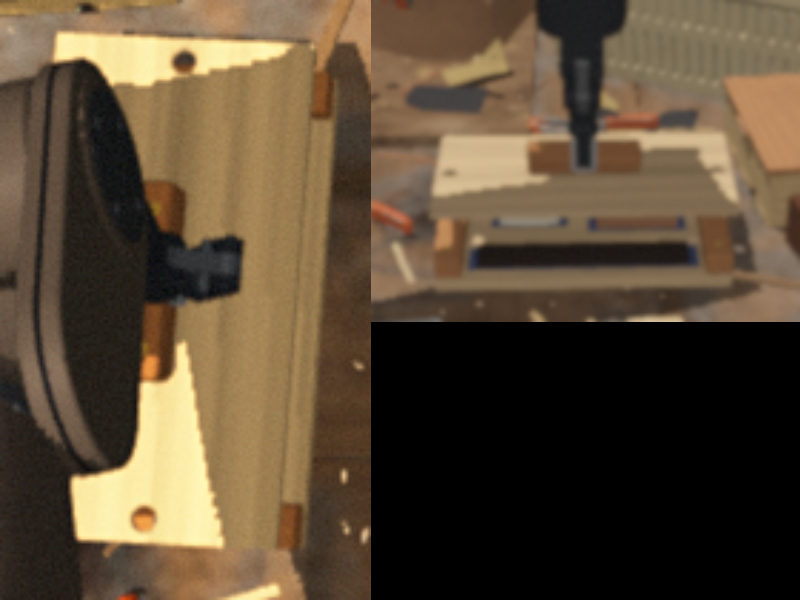

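Holes over the tray show at top px about (184.1,166.0) and (170.0,326.3). I'll refine those and compute the correction.

```bash
python3 - <<'E'
from h import *
t=cam("top");s=cam("side");p=ctrl.get_state()["eef_pos"]*1000
def hole(c,u,r):
    u=np.array(u);x0,y0=(u-r).round().astype(int)
    w=c["img"][y0:y0+2*r+1,x0:x0+2*r+1].astype(float)
    b=np.median(w.reshape(-1,3),0);d=np.linalg.norm(w-b,axis=2);d=np.clip(d-.3*d.max(),0,None)
    g=np.mgrid[0:2*r+1,0:2*r+1];return np.array([x0+(g[1]*d).sum()/d.sum(),y0+(g[0]*d).sum()/d.sum()])
T=[hole(t,(184.1,166),6),hole(t,(170,326.3),6)]
print("px",np.round(T,2))
z=(p[2]-13.2+6)/1000
H=[onz(t,q,z)*1000 for q in T];print("holes",np.round(H,1),"len",np.linalg.norm(H[0]-H[1]).round(1))
m=(H[0]+H[1])/2;d=H[0]-H[1];print("mid-TCP",(m-p)[:2].round(2),"ang",np.degrees(np.arctan2(d[1],d[0])).round(2))
q=hole(s,(225+449/2.68-371/2.68-.3,110+172/2.68-.3),3);print("side - hole",q.round(1),"tri",[(v*1000 if hasattr(v,'shape') else v) for v in tri(t,T[1],s,q)])
# tray rail dots, top view, at z 34.4
off=(m-p)[:2];need(565.7-off[0],233.7-off[1],70,-1.9)
E
```

```text
px [[184.04 166.17]
 [169.7  324.87]]
holes [[685.2 228.6  80.4]
 [451.  236.4  80.4]] len 234.4
mid-TCP [0.42 0.14] ang -1.91
side - hole [253.8 174.1] tri [array([449.78317586, 236.42633865,  79.87919863]), np.float64(2.3542907232273613)]
t 32.33 pos [567.7 232.4  87.6] yaw -1.9 tiltz [ 1.3e-03  3.0e-04 -1.0e+00] q [0.22 0.31 1.83 0.   1.   1.83] open 0.189 F [-0.1  0.4 -2.8] ff 79.10650134086609
shift now-axes [-0.24 -0.11  1.76] after-turn-axes [-0.24 -0.11  1.76] rz -0.0
```

send_rows(series=[[[-0.14, -0.1, 0.8, 0, 0, -0.003, -0.9], [0, 0, 0.8, 0, 0, 0, -0.9], [0, 0, 0.4, 0, 0, 0, -0.9], [0, 0, 0, 0, 0, 0, -0.9], [0, 0, 0, 0, 0, 0, -0.9], [0, 0, 0, 0, 0, 0, -0.9]]])

```text
time: 33.08
eef_pos: [0.5662, 0.2334, 0.0672]
tcp_rot: [1.0, -0.015, 0.0, -0.0]
contact_force: [0.0, 0.3, -2.2]
opening: 0.191
finger_force: 79.1
```

```bash
python3 - <<'E'
from h import *
need(566.35,233.4,47.2,-1.75)
t=cam("top");p=ctrl.get_state()["eef_pos"]*1000;z=(p[2]-7.2)/1000
# plus hole: dark mask centre ; minus hole: fit ellipse of non-cream contour near expected spot
R=np.array(t["R"])
for sg in(1,-1):
    X=np.array([.5657+sg*.11795,.2337-sg*.0035,z]);q=R@X+t["t"];u=np.array([t["cx"]+t["fx"]*q[0]/q[2],t["cy"]+t["fy"]*q[1]/q[2]])
    x0,y0=u.round().astype(int)-8
    w=cv2.resize(t["img"][y0:y0+17,x0:x0+17],None,fx=8,fy=8,interpolation=cv2.INTER_CUBIC).astype(float)
    b=np.array([235,205,140.]) if 0 else np.percentile(w.reshape(-1,3),70,axis=0)
    m=(np.linalg.norm(w-b,axis=2)>55).astype(np.uint8)
    for c in cv2.findContours(m,0,1)[0]:
        if cv2.contourArea(c)>500:
            e=cv2.minEnclosingCircle(c);v=(np.array(e[0])+.5)/8-.5+[x0,y0];cc=(cen(c)+.5)/8-.5+[x0,y0]
            print(sg,"exp",u.round(2),"circ",v.round(2),"cen",cc.round(2),"r px",round(e[1]/8,1),"world off",(onz(t,cc,z)-X)[:2].round(4))
E
```

```text
t 33.08 pos [566.2 233.4  67.2] yaw -1.7 tiltz [ 7.e-04  2.e-04 -1.e+00] q [0.23 0.33 1.84 0.   0.97 1.83] open 0.191 F [ 0.   0.3 -2.2] ff 79.09993886947632
shift now-axes [0.02 0.   2.  ] after-turn-axes [ 0.02 -0.    2.  ] rz 0.0
1 exp [186.57 170.6 ] circ [187.   175.46] cen [187.49 174.14] r px 9.3 world off [-0.0055 -0.0017]
1 exp [186.57 170.6 ] circ [188.44 162.94] cen [188.84 162.95] r px 7.0 world off [ 0.012  -0.0028]
-1 exp [173.13 326.91] circ [173.39 327.  ] cen [173.34 327.06] r px 4.9 world off [-0.0002 -0.0003]
```

send_rows(series=[[[0, 0, 0.2, 0, 0, 0, -0.9], [0, 0, 0.2, 0, 0, 0, -0.9], [0, 0, 0.2, 0, 0, 0, -0.9], [0, 0, 0.2, 0, 0, 0, -0.9], [0, 0, 0, 0, 0, 0, -0.9]]])

```text
time: 33.75
eef_pos: [0.5656, 0.2333, 0.0585]
tcp_rot: [1.0, -0.015, -0.0, 0.0]
contact_force: [-0.5, 0.2, -1.7]
opening: 0.189
finger_force: 79.1
```

```bash
python3 -c "
from h import *
need(566.35,233.4,47.2,-1.75);print(ctrl.get_state()['wrist_torque'])"
```

```text
t 33.75 pos [565.6 233.3  58.5] yaw -1.7 tiltz [-6.e-04 -1.e-04 -1.e+00] q [ 0.23  0.34  1.85 -0.    0.95  1.83] open 0.189 F [-0.5  0.2 -1.7] ff 79.10031795501709
shift now-axes [ 0.07 -0.01  1.13] after-turn-axes [ 0.07 -0.01  1.13] rz 0.0
[-0.01548986 -0.01942337  0.00390084]
```

The cover is 6 mm down over the pin tips without any force. I'll continue lowering.

send_rows(series=[[[0.04, 0, 0.25, 0, 0, 0, -0.9], [0, 0, 0.25, 0, 0, 0, -0.9], [0, 0, 0.25, 0, 0, 0, -0.9], [0, 0, 0.15, 0, 0, 0, -0.9], [0, 0, 0.1, 0, 0, 0, -0.9], [0, 0, 0.05, 0, 0, 0, -0.9], [0, 0, 0, 0, 0, 0, -0.9]]])

```text
time: 34.62
eef_pos: [0.5663, 0.2333, 0.0483]
tcp_rot: [1.0, -0.015, 0.0, 0.0]
contact_force: [-0.1, 0.2, -2.8]
opening: 0.19
finger_force: 79.1
```

send_rows(series=[[[0, 0, 0.1, 0, 0, 0, -0.9], [0, 0, 0.05, 0, 0, 0, -0.9], [0, 0, 0, 0, 0, 0, -0.9]]])

```text
time: 35.0
eef_pos: [0.5665, 0.2333, 0.0473]
tcp_rot: [1.0, -0.015, 0.0, 0.0]
contact_force: [-1.0, -0.3, 0.1]
opening: 0.187
finger_force: 79.5
```

The cover touches down at the seated height (TCP 47.3 against 47.2 wanted). Next: release and rise.

send_rows(series=[[[0, 0, 0, 0, 0, 0, -0.2], [0, 0, 0, 0, 0, 0, -0.2], [0, 0, 0, 0, 0, 0, -0.2], [0, 0, 0, 0, 0, 0, -0.2], [0, 0, -1, 0, 0, 0, -0.2], [0, 0, -3, 0, 0, 0, -0.2], [0, 0, -4, 0, 0, 0, -0.2], [0, 0, -4, 0, 0, 0, -0.2]]])

```text
time: 36.0
eef_pos: [0.5663, 0.2333, 0.1687]
tcp_rot: [1.0, -0.015, 0.0, -0.0]
contact_force: [0.6, -0.5, 0.2]
opening: 0.401
finger_force: 0.0
```

send_rows(series=[[[0, 5, 0, 0, 0, 0, -0.2], [0, 5, 0, 0, 0, 0, -0.2], [0, 5, 0, 0, 0, 0, -0.2], [0, 5, 0, 0, 0, 0, -0.2], [0, 5, 0, 0, 0, 0, -0.2], [0, 5, 0, 0, 0, 0, -0.2], [0, 5, 0, 0, 0, 0, -0.2], [0, 0, 0, 0, 0, 0, -0.2]]])

```text
time: 37.0
eef_pos: [0.5558, -0.1197, 0.1678]
tcp_rot: [1.0, -0.017, 0.001, 0.0]
contact_force: [-0.7, 0.6, -0.0]
opening: 0.399
finger_force: 0.0
```

```bash
python3 - <<'E'
from h import *
print(ctrl.get_state()["time"],ctrl.get_state()["eef_pos"])
t,s=cam("top"),cam("side")
ply=([14,40,90],[35,255,255])
ca=blob(t,(125,150,250,350),*ply)
print("cover at z .040:",rect(t,ca,.040),"corners",)
w=np.array([onz(t,p,.04)[:2]*1000 for p in ca],np.float32);print(cv2.boxPoints(cv2.minAreaRect(w)).round(1).tolist())
cb=blob(s,(230,150,380,235),*ply);print("side",rect(s,cb,.04))
# others unmoved
for n,a,(lo,hi),z in [("rose",(268,322,405,358),([5,140,140],[18,255,255]),.01),("bnut",(275,270,322,288),([0,0,0],[180,255,60]),.009),("spruce",(272,198,322,238),([18,40,180],[35,255,255]),.02)]:
    try: print(n,rect(t,blob(t,a,lo,hi),z))
    except Exception as e: print(n,e)
# pin visibility in holes: pin tips expected px at z 51
for c,nm in((t,"top"),(s,"side")):
  R=np.array(c["R"])
  for sg in(1,-1):
    X=np.array([.5657+sg*.11795,.2337-sg*.0035,.047]);q=R@X+c["t"];u=np.round([c["cx"]+c["fx"]*q[0]/q[2],c["cy"]+c["fy"]*q[1]/q[2]]).astype(int)
    w=c["img"][u[1]-3:u[1]+4,u[0]-3:u[0]+4];print(nm,sg,u,cv2.cvtColor(np.ascontiguousarray(w),cv2.COLOR_RGB2HSV)[:,:,1])
E
```

```text
37.0 [ 0.55582987 -0.11966985  0.16784578]
cover at z .040: [568.9 231.2 312.3 197.    2.3] corners
[[408.8999938964844, 323.29998779296875], [416.8999938964844, 126.4000015258789], [729.0, 139.0], [721.0, 335.8999938964844]]
side [668.9 237.8 410.6 162.1  80.2]
rose [430.8  47.6  93.4  48.  -80.4]
bnut [525.9  59.   54.8  11.4  84.1]
spruce [619.5  58.7  68.4  46.5 -89. ]
top 1 [189 173] [[106 112  90  79  94 106 124]
 [108  64  16   8  10  32  97]
 [101  18   5   9  10   6  13]
 [ 94   7   2   4   2   8  14]
 [ 97  30   1   3   5   6   7]
 [117  69  19   3   5  14  16]
 [126 120  73  15   6   5  42]]
top -1 [176 327] [[112 121  86  49  25  24  73]
 [117  67   6   8  15  13   9]
 [100  19   3   7   4  11  14]
 [ 90   7   6   6   5   8  16]
 [ 99  15   4   5   3   0   7]
 [113  67  11   5  12  20  51]
 [105 114  96  64  75 103 122]]
side 1 [352 185] [[78 77 75 71 71 76 78]
 [77 75 66 59 63 73 77]
 [76 70 55 39 46 69 77]
 [78 67 43 21 29 62 77]
 [79 66 36 16 24 60 78]
 [81 72 47 29 37 67 83]
 [81 78 68 64 68 77 81]]
side -1 [255 186] [[78 76 74 75 77 77 78]
 [76 72 64 69 76 78 77]
 [74 61 48 54 70 77 77]
 [72 54 34 36 64 76 77]
 [72 51 22 19 56 77 79]
 [76 55 25 19 53 78 80]
 [79 66 48 48 63 81 81]]
```

Steel grey pins show through both holes in both views. As a last check I'll triangulate the handle's brass dots, which should sit at z 68–69 at both ends.

```bash
python3 - <<'E'
from h import *
t,s=cam("top"),cam("side")
def proj(c,X): q=np.array(c["R"])@X+c["t"];return np.array([c["cx"]+c["fx"]*q[0]/q[2],c["cy"]+c["fy"]*q[1]/q[2]])
def dot(c,u):
    x0,y0=u.round().astype(int)-5;w=cv2.resize(c["img"][y0:y0+11,x0:x0+11],None,fx=8,fy=8,interpolation=cv2.INTER_CUBIC)
    h=cv2.cvtColor(w,cv2.COLOR_RGB2HSV)[:,:,0].astype(float);d=np.clip(h-np.median(h)-3,0,12)*(h<40)
    g=np.mgrid[0:88,0:88];m=np.hypot(g[0]-43.5,g[1]-43.5)<22;d=d*m
    return (np.array([(g[1]*d).sum(),(g[0]*d).sum()])/d.sum()+.5)/8-.5+[x0,y0]
for sg in(1,-1):
    X=np.array([.5657+sg*.035,.2337-sg*.001,.068]);a,b=dot(t,proj(t,X)),dot(s,proj(s,X))
    P,e=tri(t,a,s,b);print(sg,a.round(1),b.round(1),(P*1000).round(1),round(e*1000,1))
# handle blob and plywood corners from saturation edges: red-orange handle rect at z .068
c=blob(t,(160,205,205,300),[5,140,100],[13,255,255]);print(rect(t,c,.068))
E
```

```text
** On entry to DLASCL parameter number  4 had an illegal value
 ** On entry to DLASCL parameter number  4 had an illegal value
 ** On entry to DLASCL parameter number  4 had an illegal value
 ** On entry to DLASCL parameter number  4 had an illegal value
 ** On entry to DLASCL parameter number  5 had an illegal value
 ** On entry to DLASCL parameter number  4 had an illegal value<stdin>:8: RuntimeWarning: invalid value encountered in divide
Traceback (most recent call last):
  File "h.py", line 11, in tri
    A=np.stack([d1,-d2],1);s=np.linalg.lstsq(A,o2-o1,rcond=None)[0]
                             ~~~~~~~~~~~~~~~^^^^^^^^^^^^^^^^^^^^
numpy.linalg.LinAlgError: SVD did not converge in Linear Least Squares
```

```bash
python3 - <<'E'
from h import *
t,s=cam("top"),cam("side")
def proj(c,X): q=np.array(c["R"])@X+c["t"];return np.array([c["cx"]+c["fx"]*q[0]/q[2],c["cy"]+c["fy"]*q[1]/q[2]])
def dot(c,u):
    x0,y0=u.round().astype(int)-3;w=c["img"][y0:y0+7,x0:x0+7].astype(float)
    h=w[:,:,1]/w[:,:,0];b=w[:,:,2]/w[:,:,0]
    d=h-1.0*b;d=np.clip(d-np.percentile(d,75),0,None);g=np.mgrid[0:7,0:7]
    return np.array([(g[1]*d).sum(),(g[0]*d).sum()])/d.sum()+[x0,y0]
for sg in(1,-1):
    X=np.array([.5657+sg*.035,.2337-sg*.001,.068]);a,b=dot(t,proj(t,X)),dot(s,proj(s,X))
    P,e=tri(t,a,s,b);print(sg,proj(t,X).round(1),a.round(1),proj(s,X).round(1),b.round(1),(P*1000).round(1),round(e*1000,1))
c=blob(t,(160,205,205,300),[5,140,100],[13,255,255]);print("handle",rect(t,c,.068))
# plywood edge (low sat->bench) long-edge check in side view: near edge of cover at +x and -x ends
for col in(262,300,345):
    v=s["img"][185:225,col].astype(int).sum(1);print(col,v.tolist())
E
```

```text
1 [180.5 223.5] [180.4 223.2] [318.2 177.5] [318.  178.1] [600.8 233.3  66.2] 1.2
-1 [176.5 270.2] [176.4 270. ] [288.8 177.9] [288.9 178.3] [530.9 235.3  66.5] 0.3
handle [544.4 225.8  16.6   3.1  -4.4]
262 [570, 564, 561, 558, 550, 544, 549, 562, 570, 579, 576, 570, 568, 576, 582, 585, 577, 564, 532, 464, 372, 298, 229, 197, 207, 253, 302, 322, 327, 341, 352, 350, 317, 262, 261, 312, 331, 337, 337, 337]
300 [170, 163, 145, 146, 140, 138, 130, 125, 125, 124, 125, 133, 165, 207, 243, 257, 253, 242, 218, 171, 144, 130, 114, 112, 109, 113, 99, 97, 91, 90, 95, 94, 89, 101, 103, 110, 113, 108, 104, 116]
345 [551, 539, 527, 529, 544, 561, 571, 570, 560, 559, 566, 576, 578, 570, 564, 561, 551, 506, 415, 319, 242, 180, 170, 197, 256, 304, 322, 334, 343, 346, 340, 309, 289, 314, 334, 336, 336, 331, 332, 338]
```

```bash
python3 -c "
from plant import ctrl
print(ctrl.sign_off())"
```

```text
the job is handed in; nothing more can be done
None
```

The tray is packed and handed in at about 37 s: ebony bridge, bone nut and heel block are each in their pockets, and the cover is level over both pins and released; the arm never worked near the other three parts, though the arm hid part of the rosewood blank in the last check.

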